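Refit the knock-box bumper and latch it

ROBOT

A 7-joint arm with a two-finger parallel gripper is mounted at the origin on the work surface. World frame = base frame: x ahead of the robot, y to its left, z up, the work surface at z = 0. Lengths are in mm, angles in rad, forces in N, time in s.
With the tool pointing down it reaches from about 400 to 900 mm from the base axis. Payload 5.6 kg.
Tool frame: the origin (TCP) lies midway between the tips of the shut fingers; the grasp point (between the pads) lies 19 mm behind it; z points along the fingers, y is the line along which they close (so a half turn about z gives the same grasp; the last joint's range is limited). The gripper opens to 92 mm and grips with 3 to 60 N. Pads are 20 mm wide; open, the fingers measure 128 mm over their backs; the gripper's body (75 mm by 189 mm) begins 69 mm behind the grasp point.
Start: joints at [1.233, 0.468, -0.012, 1.603, 0.006, 1.071, -0.056], TCP at [188.815, -621.979, 214.592] pointing down, gripper open.
Joint ranges: [-2.53, 2.53], [-0.31, 2.02], [-1.57, 1.55], [0.28, 2.44], [-1.29, 4.43], [0.15, 1.84], [-2.92, 2.92]. Speed limits (rad/s): [2.57, 2.57, 3.14, 3.14, 3.14, 3.14, 3.14].

INTERFACE

Orientations are given as a rotation vector (axis times angle).
In Python, from cell import robot, grip, kin, viewer gives the robot as it stands. Calls block until the motion is done:
- robot.movep(position, orientation): joint-space move of the TCP to a pose.
- robot.servo_line(position, feed=150, rotation=None): straight line of the TCP; rotation=None keeps the orientation; feed is the mean speed in mm/s.
- robot.goto_joints(angles): joint-space move.
- grip(opening, newtons=None): opening from 0.0 (shut) to 1.0 (fully open); newtons is the grip in N (None keeps the last); returns when the fingers have stopped.
- robot.hold(seconds).
- kin.ik(position, orientation): joint angles nearest the present ones, or None.
- robot.observe(): the state.
- viewer.read_camera(name): name is "scene" or "top" or "wrist"; returns the picture (400x640x3 uint8, red, green, blue); there is no depth.
- viewer.camera_info(name): a dict with "camera_matrix" (3x3 intrinsics, pixels), "R" (3x3) and "t" (3): a world point X has camera coordinates R X + t. Camera axes: x right, y down, z forward; pixel columns grow to the right and rows downward; lengths in mm; the calibration is good to about 2 mm. A picture is of the moment at which its call begins: read the wrist's pose just before it. camera_info takes no time and is no camera call; for the wrist camera it gives the pose at the moment of the call.
A pose or a line that the arm cannot do raises robot.IKError and nothing moves.
- robot.job_done(): hands the job in; it is judged then, once.
Trained networks look in the newest picture that a camera, given by its name, has taken for a name from the list of things; names that differ only in an ending like _2 or _b are one class to them, and where a whole thing is asked for, a point or a joint stands for the part that bears it (a point fixed in the world has none). Each returns a list of dicts, best first, with "confidence" (0 to 1); they miss things now and then, are a little off and sometimes report something else, mostly with a low value. They report only what shows in the picture. A call takes as long as a camera call. They do not tell look-alikes from the thing itself.
- viewer.silhouettes(name, camera): "mask" (400x640 bool, what is visible of it).
- viewer.pinpoint(name, camera): "at" ([x, y, z] in mm, in the coordinates of the camera as it stood for that picture, good to about 4 mm: a listed point, or the origin of a listed thing).
The state is a dict: "t": time; "joints": joint angles; "joint_velocities": joint speeds; "joint_torque": joint torques, N m; "tcp_pos": TCP position; "tcp_rot": TCP orientation; "contact_force": force on the tool from outside, world axes, zero at the start; "wrist_torque": the same for the moment, N m; "grip_width": opening from 0.0 (shut) to 1.0 (fully open); "grip_force": force on a finger pad.
Only numpy, scipy, OpenCV 4.12 (cv2) and the standard library are available. Lean on these libraries where they do the work, as an engineer would, in place of code of your own. Each camera call takes 0.05 s, during which the arm holds its last target. There are 200 camera calls.

TASK

Refit the bumper of the coffee knock box: pick up the black saddle-shaped bumper from the counter and lower it gently over the knock box's bar, so that it straddles the bar fully home between the two collars. Then turn the latch knob on the box's rim clockwise until it clicks past its detent and its steel tongue lies over the end of the bumper. Let go of everything, and leave the tamper and the mug that stand nearby where they are.

Things in the scene. Friction and masses are not known exactly. Their poses are not given: they have to be found in the camera images.
- bumper: black hard-rubber bumper, rigid, an upside-down U standing open side down: 44 mm wide along its x, 120 mm long along its y, 55 mm tall. Crown 10 mm thick; two side walls, 6 mm thick and 45 mm deep, leave a 32 mm wide channel right through along y. About 0.2 kg. Origin: centre of its underside (level with the walls' lower edges). Either way round fits.
- bumper_seat (a point): centre of the bumper's channel ceiling, 45 mm above the bumper's origin; it rests on top of the bar when home. Axes as the bumper's.
- knockbox: open steel knock box, fixed: 180 mm along its x, 200 mm along its y, 100 mm high, walls 4 mm, origin at the centre of its underside. A round steel bar, 20 mm thick, crosses it along y at x = 0, its axis 100 mm up (level with the rim). Outside the +y wall a bracket (to y = 175 mm, 98 mm high) carries the latch at y = 118 mm.
- bar_mid (a point): top of the bar at its middle, 110 mm above the knock box's origin; axes as the knock box's (y along the bar). Two collars of 34 mm diameter and 7 mm width on the bar leave 144 mm between them (inner faces 72 mm to either side of this point).
- latch_grip (a point): on the vertical axis of the latch knob at grip height, 158 mm above the counter. The black grip wing is 44 mm long along this point's x, 14 mm thick along y, and reaches from 26 mm below this point to 10 mm above. Under it a 54 mm disc and a steel tongue, 18 mm wide (both 126 to 132 mm above the counter); the tongue runs from the axis along +x and turns with the knob.
- tongue_tip (a point): end of the latch's tongue, 76 mm from the knob's axis, 129 mm above the counter.
- latch (a joint): latch knob angle, rad, growing clockwise seen from above. 0: open, tongue aside. The sprung detent resists until half way (0.6 rad; about 0.15 N m), then snaps it on to its stop at 1.2: latched, tongue pointing along the bar to the box's middle, over the bumper's end with 6 mm of air.
- tamper: steel coffee tamper, 58 mm wide, 90 mm tall, standing near the knock box. Origin: centre of its underside.
- cup: white mug, 74 mm wide (handle extra), 60 mm tall, standing near the bumper. Origin: centre of its underside.
Things that resemble listed ones, but are neither listed nor needed, are in the scene too. Leave any blue or orange look-alike of the bumper alone.

How it is judged:
By the outcome, as a careful person would: the job done as asked, in the order asked, and still so for the second after the job is handed in, with the robot touching nothing.
It also fails if it takes over 53 s, if anything falls off the work surface, if the arm or the gripper's body presses on something with over 40 N, if the wrist force passes 120 N, or if a joint passes its speed limit or range.

## Working session

There is one attempt and no reset: what is moved stays moved. The work goes in short steps, each a Python script; the robot and the scene stay as the last script left them, time stands still between calls to the robot, and variables do not carry over. Pictures are saved under pics/ and viewed, at most 10 in all, crops included, and the job is handed in when it is done.

```bash
ls; mkdir -p pics
cat > h.py <<'E'
import numpy as np, cv2
from cell import robot, grip, kin, viewer
def w(at,i): return np.array(i["R"]).T@(np.array(at)-np.array(i["t"]))
def px(X,i):
    c=np.array(i["camera_matrix"])@(np.array(i["R"])@np.array(X)+np.array(i["t"])); return c[:2]/c[2]
def ray(u,v,i,z):
    R=np.array(i["R"]);t=np.array(i["t"]);d=R.T@np.linalg.solve(np.array(i["camera_matrix"]),[u,v,1]);o=-R.T@t
    return o+d*(z-o[2])/d[2]
def save(n,f,crop=None,s=1):
    im=viewer.read_camera(n)
    if crop: im=im[crop[1]:crop[3],crop[0]:crop[2]]
    cv2.imwrite(f,cv2.resize(im[:,:,::-1],None,fx=s,fy=s,interpolation=cv2.INTER_CUBIC))
E
python3 - <<'E'
from h import *
a=viewer.read_camera("scene");b=viewer.read_camera("top")
cv2.imwrite("pics/a.png",cv2.resize(np.vstack([a,b])[:,:,::-1],(480,600)))
cv2.imwrite("pics/top0.png",b[:,:,::-1])
for c in("top","scene"):
    i=viewer.camera_info(c)
    for n in("bumper","bumper_seat","knockbox","bar_mid","latch_grip","tongue_tip","tamper","cup"):
        for d in viewer.pinpoint(n,c): 
            X=w(d["at"],i); print(c,n,round(d["confidence"],2),X.round(),px(X,i).round())
print(robot.observe()["t"],robot.observe()["tcp_rot"])
E
```

```text
pics
top bumper 0.88 [624.  26.   3.] [306. 183.]
top bumper 0.77 [410. 347.   4.] [186. 260.]
top bumper 0.68 [531. 209.  -0.] [239. 216.]
top bumper 0.66 [656. 344.   2.] [192. 171.]
top bumper_seat 0.8 [652. 346.  48.] [186. 169.]
top bumper_seat 0.62 [411. 347.  43.] [181. 260.]
top bumper_seat 0.61 [533. 209.  46.] [235. 214.]
top knockbox 0.71 [ 537. -182.   -2.] [381. 216.]
top knockbox 0.65 [530. 209.  46.] [235. 215.]
top bar_mid 0.72 [ 532. -182.  108.] [387. 214.]
top latch_grip 0.91 [515. -66. 157.] [340. 219.]
top tongue_tip 0.67 [589. -81. 131.] [346. 189.]
top tamper 0.8 [ 561. -351.   -2.] [443. 208.]
top cup 0.69 [681. 187.  -0.] [249. 163.]
scene bumper 0.71 [653. 341.  -2.] [445. 224.]
scene bumper 0.64 [413. 346.  -0.] [396. 183.]
scene bumper 0.62 [535. 208.   2.] [382. 213.]
scene bumper 0.6 [628.  24.  -4.] [341. 252.]
scene bumper_seat 0.94 [654. 346.  44.] [449. 210.]
scene bumper_seat 0.9 [536. 209.  42.] [383. 202.]
scene bumper_seat 0.7 [632.  26.  43.] [344. 238.]
scene bumper_seat 0.61 [410. 347.  40.] [397. 171.]
scene bumper_seat 0.31 [594. -81. 131.] [297. 212.]
scene knockbox 0.78 [ 537. -183.   -4.] [252. 254.]
scene bar_mid 0.83 [ 539. -184.  107.] [249. 219.]
scene bar_mid 0.53 [ 566. -355.    3.] [186. 280.]
scene latch_grip 0.4 [536. 209.   0.] [382. 214.]
scene tongue_tip 0.64 [594. -85. 128.] [296. 213.]
scene tamper 0.71 [ 567. -354.    5.] [187. 279.]
scene cup 0.61 [682. 183.   1.] [405. 245.]
0.9 [ 3.10748798e+00  4.61269029e-01 -3.69462743e-06]
```

View pics/top0.png

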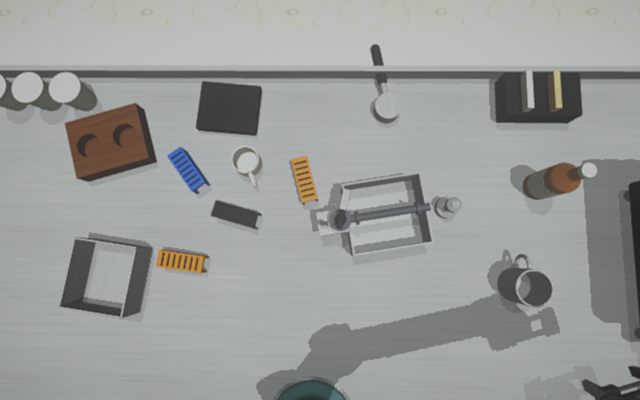

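View pics/a.png

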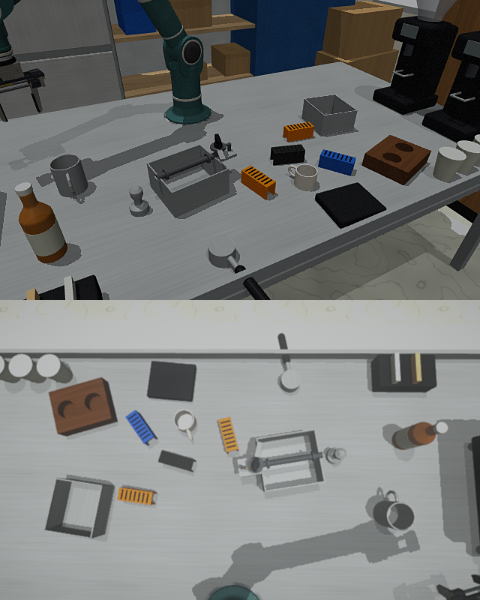

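The top view has four bumper-shaped things: blue (187,170), orange (304,179), orange (182,261) and black (237,214). Only the black one fits the description. The knock box bar is around (387,214), with its latch at (340,219). Next I'll view the box and then the black bumper with the wrist camera.

```bash
cat >> h.py <<'E'
from scipy.spatial.transform import Rotation as Ro
def dn(deg): return (Ro.from_euler('z',deg,degrees=True)*Ro.from_euler('x',np.pi)).as_rotvec()
def find(names,cam="wrist"):
    i=viewer.camera_info(cam); im=viewer.read_camera(cam)
    for n in names:
        for d in viewer.pinpoint(n,cam):
            X=w(d["at"],i); print(cam,n,round(d["confidence"],2),X.round(1),px(X,i).round())
    return im,i
E
python3 - <<'E'
from h import *
for y in(75,-105,99,-81,-12,168):
  for p in([533,209,230],[532,-182,230],[515,-66,230]):
    q=kin.ik(p,dn(y)); print(y,p,None if q is None else np.round(q,2))
robot.movep([500,-150,330],dn(-81)) if kin.ik([500,-150,330],dn(-81)) is not None else robot.movep([500,-150,330],dn(99))
im,i=find(["knockbox","bar_mid","latch_grip","tongue_tip"])
cv2.imwrite("pics/box.png",im[:,:,::-1]); np.savez("box.npz",**{k:np.array(i[k]) for k in("camera_matrix","R","t")})
print(robot.observe()["t"],robot.observe()["joints"])
E
```

```text
75 [533, 209, 230] [ 0.34  0.56 -1.06  1.73  0.53  1.17 -1.13]
75 [532, -182, 230] [ 0.67  0.36 -0.5   1.78  0.19  1.05 -0.16]
75 [515, -66, 230] [ 0.57  0.3  -0.6   1.87  0.19  1.03 -0.37]
-105 [533, 209, 230] [ 0.45  0.73 -1.32  1.73  0.73  1.29  1.85]
-105 [532, -182, 230] [-0.67  0.64  1.36  1.86 -0.68  1.21 -2.49]
-105 [515, -66, 230] [ 1.03  0.6  -1.31  1.85  0.62  1.19  2.4 ]
99 [533, 209, 230] [ 0.35  0.56 -1.07  1.73  0.53  1.17 -0.72]
99 [532, -182, 230] [ 0.73  0.37 -0.58  1.78  0.23  1.06  0.23]
99 [515, -66, 230] [ 0.6   0.31 -0.64  1.87  0.21  1.03  0.03]
-81 [533, 209, 230] [ 0.45  0.73 -1.32  1.73  0.73  1.29  2.27]
-81 [532, -182, 230] [ 0.28  0.3  -0.01  1.81  0.    1.03 -2.72]
-81 [515, -66, 230] [-0.95  0.53  1.37  1.96 -0.57  1.14 -2.34]
-12 [533, 209, 230] [ 0.25  0.49 -0.9   1.74  0.42  1.12 -2.56]
-12 [532, -182, 230] [ 0.45  0.32 -0.22  1.79  0.08  1.04 -1.58]
-12 [515, -66, 230] [ 0.41  0.26 -0.4   1.88  0.12  1.02 -1.83]
168 [533, 209, 230] [ 0.34  0.55 -1.05  1.73  0.52  1.16  0.5 ]
168 [532, -182, 230] [ 0.83  0.4  -0.7   1.77  0.29  1.08  1.38]
168 [515, -66, 230] [ 0.74  0.35 -0.81  1.86  0.29  1.05  1.17]
wrist knockbox 0.86 [ 533.8 -180.4    3.4] [307. 145.]
wrist bar_mid 0.97 [ 540.5 -187.7  109.6] [297. 145.]
wrist latch_grip 0.63 [516.9 -68.2 160.1] [300. 250.]
wrist latch_grip 0.43 [ 5.351e+02  2.069e+02 -5.000e-01] [279. 341.]
wrist tongue_tip 0.7 [592.6 -85.1 129.3] [246. 220.]
3.4667 [ 0.37196595  0.1575176  -0.16241671  1.76160926  0.02695842  1.22486522
 -2.78274004]
```

View pics/box.png

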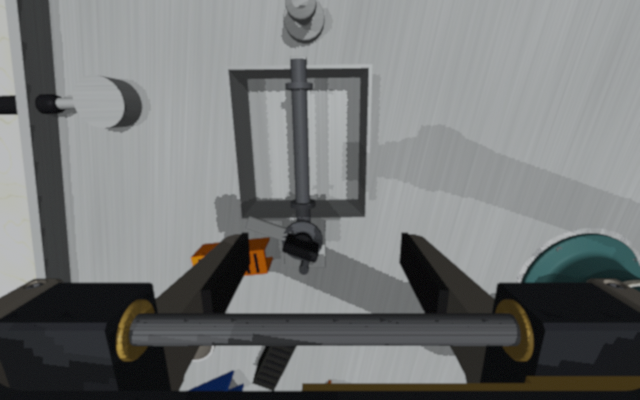

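The wrist view shows the bar from its far collar (300,87) to its near collar (302,204), with the latch knob at (300,240). I'll fit the bar line from these pixels, then look at the bumper up close.

Run:
```python
from h import *
im=cv2.imread("pics/box.png"); i=dict(np.load("box.npz"))
g=cv2.cvtColor(im,cv2.COLOR_BGR2GRAY)
for r in (100,140,185): print(r,g[r,282:318].tolist())
for n,(u,v) in dict(c1=(230,70),c2=(371,67),c3=(366,215),c4=(242,216)).items(): print(n,ray(u,v,i,100).round(1))
for u,v in ((300,87),(302,204)): print(ray(u,v,i,100).round(1))
q=np.array([533,209,0])-110*np.array([np.cos(np.radians(75)),np.sin(np.radians(75)),0])
robot.movep([q[0],q[1],250],dn(75))
im,j=find(["bumper","bumper_seat","cup"])
cv2.imwrite("pics/bw.png",im[:,:,::-1]); np.savez("bw.npz",**{k:np.array(j[k]) for k in("camera_matrix","R","t")})
print(robot.observe()["t"])
```

```text
100 [173, 172, 162, 139, 123, 120, 120, 118, 112, 95, 71, 64, 69, 75, 80, 84, 88, 91, 90, 84, 80, 75, 70, 64, 80, 128, 166, 177, 175, 175, 176, 177, 172, 164, 160, 159]
140 [171, 171, 173, 173, 164, 140, 123, 119, 118, 116, 106, 80, 63, 67, 72, 77, 81, 86, 90, 88, 84, 81, 76, 71, 64, 77, 122, 162, 173, 173, 173, 174, 171, 163, 156, 155]
185 [171, 170, 169, 170, 170, 167, 157, 134, 119, 116, 118, 116, 105, 77, 63, 68, 74, 78, 82, 86, 87, 86, 82, 77, 72, 67, 71, 115, 156, 168, 166, 163, 161, 158, 153, 150]
c1 [ 634.4 -263.9  100. ]
c2 [ 464.8 -294.   100. ]
c3 [ 434.4 -106.8  100. ]
c4 [604.5 -78.5 100. ]
[ 547.3 -257.9  100. ]
[ 524.4 -108.7  100. ]
wrist bumper 0.78 [631.2  22.2   2.2] [424. 204.]
wrist bumper 0.76 [535.3 206.5   0.6] [326.  91.]
wrist bumper 0.67 [4.087e+02 3.453e+02 1.000e-01] [196.   3.]
wrist bumper_seat 0.84 [536.2 208.9  50.7] [326.  85.]
wrist bumper_seat 0.68 [631.9  32.7  48.6] [434. 206.]
wrist cup 0.74 [679.5 184.   -0. ] [438.  78.]
5.4917
```

View pics/bw.png

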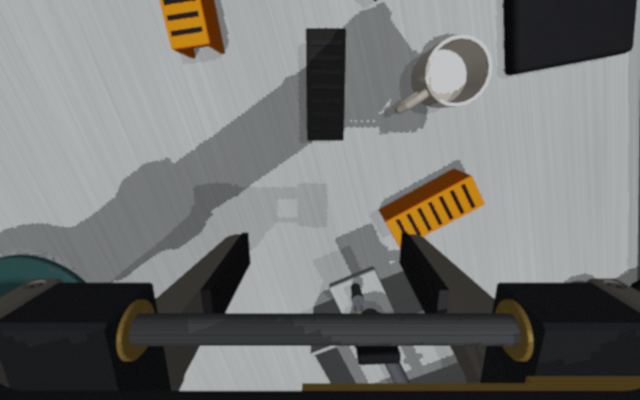

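The wrist view shows the black bumper at (326,85), solid black with no coloured parts. The orange one is at (430,205), and the mug's handle tip is at (390,110). I'll confirm with an enlarged crop and refine the geometry.

Run:
```python
from h import *
i=dict(np.load("box.npz")); P=np.array([ray(u,v,i,100) for u,v in((299,100),(300.4,140),(301.8,185))]); print(P.round(1))
d=P[2]-P[0]; print("bar yaw",np.degrees(np.arctan2(d[1],d[0])))
im=cv2.imread("pics/bw.png"); j=dict(np.load("bw.npz")); print("cam",(-j["R"].T@j["t"]).round(),j["R"][2].round(2))
m=((im.max(2)<62)*255).astype(np.uint8); m[160:]=0; m[:,:280]=0; m[:,370:]=0
c=max(cv2.findContours(m,0,1)[0],key=cv2.contourArea); r=cv2.minAreaRect(c); b=cv2.boxPoints(r); print(r)
T=np.array([ray(u,v,j,55) for u,v in b]); print(b.round(1).tolist()); print(T.round(1)); print(np.linalg.norm(np.diff(T,axis=0),axis=1).round(1))
for v in range(28,145,12): print(v,np.where(m[v])[0][[0,-1]] if m[v].any() else None)
cv2.imwrite("pics/crop.png",cv2.resize(im[10:160,260:440],None,fx=3.3,fy=3.3,interpolation=2))
```

```text
[[ 546.5 -242.5  100. ]
 [ 538.2 -194.   100. ]
 [ 528.3 -135.1  100. ]]
bar yaw 99.63093200581598
cam [525. 176. 420.] [-0.07 -0.26 -0.96]
((324.78338623046875, 84.46268463134766), (38.27356719970703, 111.73446655273438), 1.2453643083572388)
[[304.3999938964844, 139.89999389648438], [306.8999938964844, 28.200000762939453], [345.1000061035156, 29.0], [342.70001220703125, 140.6999969482422]]
[[495.1 156.5  55. ]
 [530.5 269.4  55. ]
 [570.1 257.9  55. ]
 [538.6 143.8  55. ]]
[118.4  41.3 118.4]
28 None
40 [307 344]
52 [307 344]
64 [307 344]
76 [306 343]
88 [307 343]
100 [307 343]
112 [307 343]
124 [307 343]
136 [307 342]
```

View pics/crop.png

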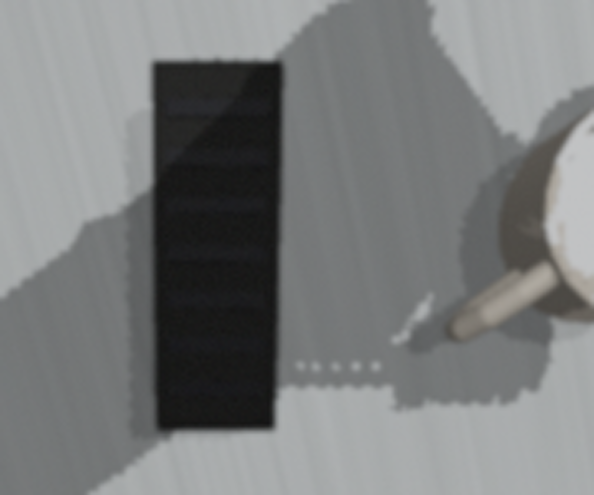

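The crop confirms it: plain black bumper, with the mug handle about 45 mm to the right of it. I'll pick it with a part-open gripper and carry it to hover above the bar.

Run:
```python
from h import *
grip(0.66,30)
robot.movep([533.5,207,120],dn(74.3))
robot.servo_line([533.5,207,18],feed=120)
o=robot.observe(); print(o["contact_force"].round(1) if hasattr(o["contact_force"],"round") else o["contact_force"])
grip(0.0,30); o=robot.observe(); print("w",o["grip_width"]*92,o["grip_force"],o["tcp_pos"],o["t"])
robot.servo_line([533.5,207,240],feed=200)
robot.movep([536.4,-183.7,240],dn(99.6))
robot.servo_line([536.4,-183.7,150],feed=150)
o=robot.observe(); print("w",o["grip_width"]*92,o["contact_force"],o["tcp_pos"],o["t"])
im,i=find(["bumper","bumper_seat","bar_mid","latch_grip"])
s,k=find(["bumper_seat","bar_mid","latch_grip","tongue_tip"],"top")
cv2.imwrite("pics/hov.png",np.vstack([im,cv2.resize(s[150:275,290:490],(640,400))])[:,:,::-1][::1,::1])
cv2.imwrite("pics/hov.png",cv2.resize(cv2.imread("pics/hov.png"),(480,600)))
print(robot.observe()["t"])
```

```text
[0.6 0.6 1.3]
w 43.74572920666492 29.98152829706669 [533.93653665 207.12612637  18.65186493] 8.225
w 44.014491017174 [-0.18172288  0.06198783 -1.22043405] [ 537.231746   -183.36017516  150.74404571] 11.6833
wrist bumper 0.66 [ 533.7 -183.9  131.3] [319. 235.]
wrist bumper 0.39 [588.9 -86.6 128.7] [436.  98.]
wrist bumper_seat 0.57 [ 541.  -184.3  181.6] [332. 274.]
wrist latch_grip 0.87 [516.  -67.2 158.8] [322.  25.]
top bumper_seat 0.89 [654.7 343.3  46.9] [187. 168.]
top bumper_seat 0.82 [ 532.4 -185.3  180.2] [393. 211.]
top bumper_seat 0.77 [409.9 348.4  44.1] [180. 260.]
top bumper_seat 0.73 [628.1  27.6  44.3] [304. 179.]
top bar_mid 0.77 [ 535.6 -177.8  103.7] [385. 213.]
top latch_grip 0.89 [514.3 -66.8 156.2] [341. 219.]
top latch_grip 0.5 [ 533.3 -180.     0.6] [381. 217.]
top tongue_tip 0.82 [588.7 -84.1 129.3] [348. 189.]
12.1833
```

View pics/hov.png

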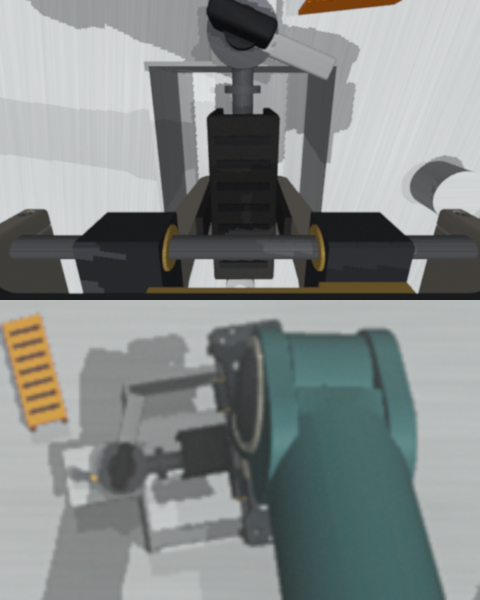

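The bumper (wrist columns 208–279) is centred on the bar (column 242) and clear of the collars. I'll lower it while watching the force.

Run:
```python
from h import *
f=lambda:np.array(robot.observe()["contact_force"])
f0=f()
for z in [122,108,95,90]:
    robot.servo_line([536.4,-183.7,z],feed=70); d=f()-f0; print(z,d.round(1),np.round(robot.observe()["tcp_pos"],1))
    if np.linalg.norm(d)>12: break
else:
    while z>79:
        z-=1; robot.servo_line([536.4,-183.7,z],feed=15); d=f()-f0
        if d[2]>4: break
    print(z,d.round(1),np.round(robot.observe()["tcp_pos"],1))
print(robot.observe()["t"])
```

```text
122 [-0.9  0.1 -0.9] [ 536.3 -183.5  121.5]
108 [-0.4  0.6  0.2] [ 536.  -183.6  107.4]
95 [-0.1  0.5 -0.1] [ 536.  -183.5   94.4]
90 [ 0.3  0.4 -0.2] [ 536.2 -183.7   89.7]
83 [-1.9  1.1  6. ] [ 536.5 -183.8   83.6]
15.4167
```

It seated at TCP z 83.6, exactly the expected height. I'll release, retract, then grasp and turn the latch.

Run:
```python
from h import *
grip(0.66); robot.servo_line([536.4,-183.7,105],feed=60); robot.servo_line([536.4,-183.7,215],feed=180)
grip(0.5,35)
L=[516.7,-67.6]
robot.movep([*L,215],dn(168.4))
im,i=find(["latch_grip","tongue_tip","bumper_seat","bumper"])
o=robot.observe(); print(o["t"])
im=viewer.read_camera("scene"); cv2.imwrite("pics/seat.png",cv2.resize(im[130:320,150:400][:,:,::-1],None,fx=3,fy=3))
i=viewer.camera_info("top");viewer.read_camera("top")
for d in viewer.pinpoint("bumper","top"): print(w(d["at"],i).round(1))
```

```text
wrist latch_grip 0.67 [519.  -68.2 161.6] [326. 221.]
wrist tongue_tip 0.68 [592.  -83.8 125.7] [325. 282.]
wrist bumper_seat 0.95 [ 538.7 -183.5  115.1] [214. 247.]
wrist bumper_seat 0.55 [631.   30.7  46.3] [423. 259.]
wrist bumper 0.71 [ 532.6 -181.8   64.2] [229. 223.]
wrist bumper 0.63 [628.9  23.5   1.3] [407. 244.]
18.6667
[411.3 347.    4.9]
[ 538.1 -175.2   64.7]
[659.1 345.4  -1.5]
[6.248e+02 2.730e+01 2.000e-01]
```

View pics/seat.png

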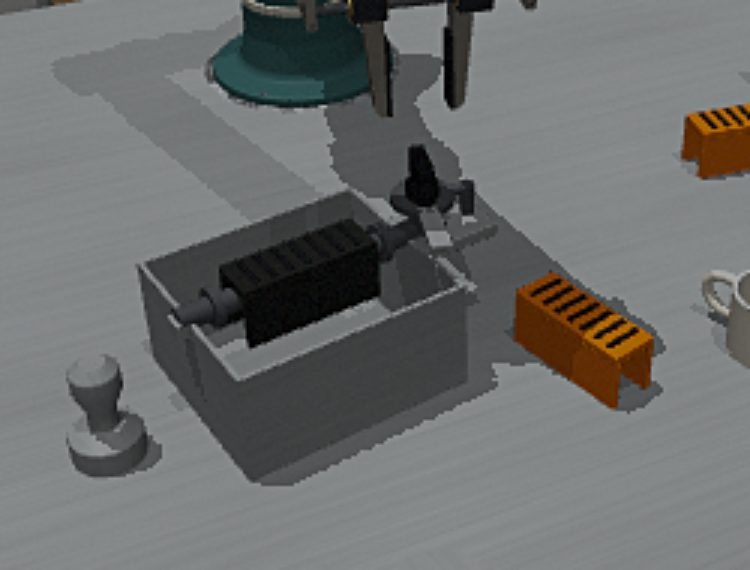

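The bumper is home on the bar at crop (310,280). A small lug stands on the bracket beyond the knob at crop (467,195), so I'll check its height before lowering the fingers.

Run:
```python
from h import *
i=dict(np.load("box.npz")); s=viewer.camera_info("scene"); t=viewer.camera_info("top")
u=np.array([np.cos(np.radians(99.6)),np.sin(np.radians(99.6))]);v=np.array([u[1],-u[0]])
for z in(98,110,120,130,140,150,160):
    X=ray(304,266,i,z); Y=ray(305.7,190,s,z); q=X[:2]-[516.7,-67.6]; print(z,X[:2].round(),Y[:2].round(),"along",(q@u).round(1),"across",(q@v).round(1))
im=cv2.imread("pics/box.png")[215:285,260:345]
tp=cv2.imread("pics/top0.png")[195:245,305:365]
cv2.imwrite("pics/lug.png",np.hstack([cv2.resize(im,(400,400),interpolation=2),cv2.resize(tp,(400,400),interpolation=2)]))
```

```text
98 [509. -15.] [467.   0.] along 53.4 across 0.9
110 [509. -21.] [484.  -8.] along 47.1 across -0.0
120 [509. -26.] [499. -15.] along 41.9 across -0.8
130 [509. -32.] [513. -22.] along 36.7 across -1.7
140 [509. -37.] [528. -28.] along 31.5 across -2.5
150 [509. -42.] [542. -35.] along 26.3 across -3.3
160 [509. -48.] [557. -42.] along 21.1 across -4.1
```

View pics/lug.png

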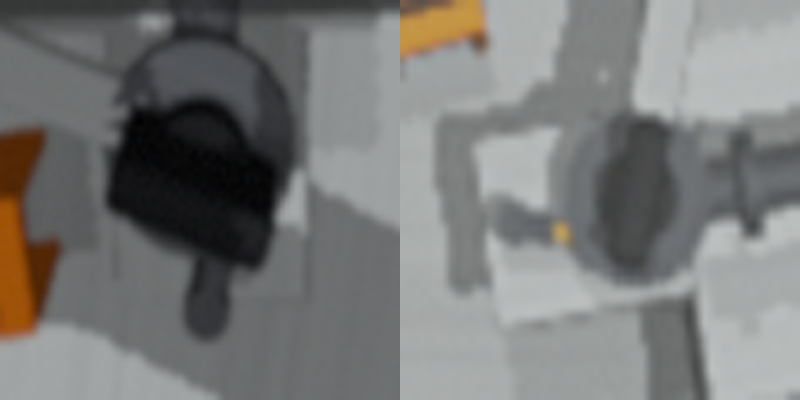

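The lug tops out near z ≈ 127, and the fingertips will stay at about 142, so it's clear. I'll use a narrow opening for margin.

Run:
```python
from h import *
f=lambda:np.array(robot.observe()["contact_force"])
L=[516.8,-67.6]; grip(0.37,35); f0=f()
for z in(185,165,152,142):
    robot.servo_line([*L,z],feed=80)
    if np.linalg.norm(f()-f0)>8: print("contact",z,f()-f0); break
else:
    grip(0.0,35); o=robot.observe(); print("w",o["grip_width"]*92,(f()-f0).round(1),np.round(o["tcp_pos"],1),o["t"])
    for a in np.linspace(0,68.75,9)[1:]:
        robot.servo_line([*L,142],rotation=dn(168.4-a)); o=robot.observe()
        print(round(a),(f()-f0).round(1),np.round(o["wrist_torque"],2),o["t"])
```

```text
w 13.83147680722628 [-0.   1.1  0.5] [517.  -67.2 142.2] 21.1417
9 [0.3 1.7 1.3] [ 0.34 -0.24  0.14] 21.4417
17 [-0.3  2.3  0.8] [ 0.32 -0.23  0.17] 21.7417
26 [0.6 2.8 4. ] [ 0.35 -0.2   0.07] 22.0417
34 [0.5 2.7 2.7] [ 0.33 -0.16 -0.05] 22.3417
43 [-0.1  2.4  3.7] [ 0.48 -0.08 -0.11] 22.6417
52 [-0.9  2.5  5.4] [ 0.42 -0.01 -0.11] 22.9417
60 [-0.4  1.9  6.2] [ 0.45 -0.01 -0.18] 23.2417
69 [-1.6  3.1  6.2] [ 0.41  0.05 -0.18] 23.5417
```

Run:
```python
from h import *
L=[516.8,-67.6]
robot.servo_line([*L,142],rotation=dn(98.4)); print(np.round(robot.observe()["wrist_torque"],2))
grip(0.37); robot.servo_line([*L,180],feed=80); robot.servo_line([*L,260],feed=200)
robot.movep([430,30,330],dn(99.6))
im,_=find(["latch_grip","tongue_tip","bumper_seat","bumper","tamper","cup"],"top")
s,_=find(["tongue_tip","bumper_seat","tamper","cup"],"scene")
a=cv2.resize(im[150:275,290:490],(480,300));b=cv2.resize(s[150:300,170:410],(480,300))
cv2.imwrite("pics/end.png",np.vstack([a,b])[:,:,::-1]); o=robot.observe(); print(o["t"],o["contact_force"])
```

```text
[0.4  0.08 0.42]
top latch_grip 0.78 [513.3 -64.6 158.3] [340. 219.]
top tongue_tip 0.79 [ 524.5 -144.   132.3] [373. 216.]
top bumper_seat 0.75 [628.7  31.1  42.6] [303. 179.]
top bumper_seat 0.74 [654.7 343.7  43.4] [187. 168.]
top bumper_seat 0.66 [ 534.  -180.6  113.1] [387. 213.]
top bumper_seat 0.65 [409.  344.9  45.8] [181. 261.]
top bumper 0.96 [6.245e+02 2.350e+01 1.000e-01] [307. 183.]
top bumper 0.95 [411.  345.3   4.6] [187. 260.]
top bumper 0.9 [658.3 343.4   4. ] [192. 170.]
top bumper 0.73 [ 538.6 -181.7   60.2] [384. 213.]
top tamper 0.58 [ 5.611e+02 -3.538e+02  3.000e-01] [445. 208.]
scene tongue_tip 0.59 [ 529.8 -143.5  129.8] [263. 205.]
scene bumper_seat 0.8 [658.6 343.9  45. ] [450. 211.]
scene bumper_seat 0.79 [ 536.1 -182.7  111.4] [249. 217.]
scene bumper_seat 0.77 [412.9 347.6  43.3] [398. 171.]
scene bumper_seat 0.61 [632.5  29.2  46.9] [345. 236.]
scene tamper 0.9 [ 566.7 -353.4    0.9] [187. 281.]
26.6917 [ 0.01690798 -0.58907144 -0.44162487]
```

View pics/end.png

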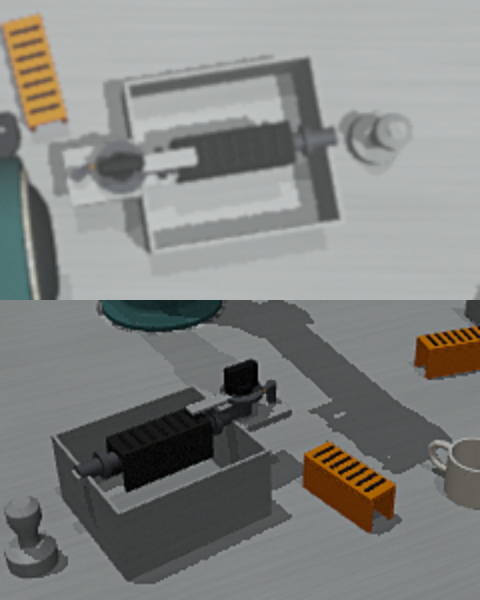

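The tongue lies along the bar over the bumper's end (top crop (180,157)). The bumper is home, the tamper and mug haven't moved, and the arm is clear.

```bash
python3 -c "
from h import *
print(robot.job_done())"
```

```text
the job is handed in; nothing more can be done
None
```

The black bumper sits fully home on the bar between the collars, the latch is turned to its stop with its tongue over the bumper's end, the tamper and mug are where they were, and I handed the job in at about 27 s of the 53 s allowed.

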